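# Find the full bearing tin by feel

### The arm

A 6-joint arm with a two-finger parallel gripper is mounted at the origin on the work surface. World frame = base frame: x ahead of the robot, y to its left, z up, the work surface at z = 0. Lengths are in m, angles in rad, forces in N, time in s.
With the tool pointing down it reaches from about 0.275 to 0.775 m from the base axis. Payload 14.6 kg.
Tool frame: the origin (TCP) lies between the finger pads; the fingertips stand 22 mm ahead of it and the grasp point (between the pads) lies 3 mm ahead of it (robot.finger_overhang is the distance from the TCP to the fingertips, in m); z points along the fingers, y is the line along which they close (so a half turn about z gives the same grasp; the last joint's range is limited). The gripper opens to 85 mm and grips with 20 to 120 N. Pads are 22 mm wide; open, the fingers measure 114 mm over their backs; the gripper's body (76 mm by 85 mm) begins 54 mm behind the grasp point. The pads swing forward as they close: fully open they stand 13 mm farther back than shut.
Start: joints at [0.973, 0.263, -0.048, 1.259, 0, 1.415], TCP at [0.225, 0.474, 0.253] pointing down, gripper open.
Joint ranges: [-2.65, 2.65], [-0.89, 1.7], [-1.18, 1.37], [-2.13, 2.11], [-1.35, 1.29], [-3.14, 3.14]. Speed limits (rad/s): [1.89, 1.89, 2.57, 2.79, 3.14, 3.14].

### API

Orientations are given as a unit quaternion [x, y, z, w].
In Python, from rig import robot gives the robot as it stands.
- The arm moves only by the shell command python3 -m creep 'ROWS' [FORCE]. ROWS is JSON, a list of rows, each a list of 3 entries, a list of its own where there are three numbers: the shift along the tool's x, y, z in mm, then the turn, a rotation vector about the tool's x, y, z in rad, then the opening in per cent of the stroke, from 0 (shut) to 100 (fully open). A call has 1 to 8 rows; each row is the pose to reach, as a shift and turn from the pose commanded when the call began, along the tool's axes at that moment; what a row does not reach only later rows make up. A row lasts 1/12 s, in which the tool goes at most 41.7 mm and 7.16 degrees, less where a joint would pass 70% of its speed; a pose out of reach is approached as far as the arm can. A call with a gripper value outside its range is refused whole. The fingers move at their own pace and stop on an object; FORCE is the grip in N (left out, the last holds). Time passes only in rows, so rows that repeat a pose let the fingers close. It gives the time, the measured TCP pose, the force, the opening and the grip force at its end, in the units of the state.
- robot.state(): the state, without advancing time (a new reading comes with each control period).
- robot.grab_frame(name): name is "side" or "top"; returns a dict with "img" (420x560x3 uint8, red, green, blue), "fx", "fy", "cx", "cy" (pixels), "origin" and "rotation" of the camera in the world. Camera axes: x right, y up, looking along -z (the intrinsics and any distortion apply to the point x, -y, -z); pixel columns grow to the right and rows downward; lengths in m; the calibration is good to about 2 mm. A picture is of the moment at which its call begins. There is no depth.
- robot.hand_in(): hands the job in; it is judged then, once.
The state is a dict: "t": time; "joint_positions": joint angles; "dq": joint speeds; "tau": joint torques, N m; "eef_pos": TCP position; "orientation": TCP orientation; "contact_force": force on the tool from outside, world axes, zero at the start; "moment": the same for the moment, N m; "grip_width": opening from 0.0 (shut) to 1.0 (fully open); "grip_force": force on a finger pad.
Only numpy, scipy, OpenCV 4.12 (cv2) and the standard library are available. Lean on these libraries where they do the work, as an engineer would, in place of code of your own. Each camera call takes 0.05 s, during which the arm holds its last target. There are 200 camera calls.

### The job

One of the three closed bearing tins is still full and the other two are part-used: heft them to find the heaviest, stand the two lighter ones upright in the blue steel parts tray for refilling, and finish with the heaviest held up in the gripper, upright, its base at least 15 cm above the cart, without putting it down again. Do not drop or tip over any tin, and leave everything else on the cart as it is.

Things in the scene. Friction and masses are not known exactly. Their poses are not given: they have to be found in the camera images.
- tin_1: closed round green tin, yellow band, steel lid, identical to the other two: 56 mm across, 64 mm tall, upright and loose; origin: centre of its underside. Steel bearings inside may shift 2 mm. The full tin weighs 0.52 to 0.58 kg in all, the part-used ones 0.22 to 0.35 kg; any of the three may be the full one. Starts as the leftmost (largest y) of the three.
- tin_2: closed round green tin, yellow band, steel lid, identical to the other two: 56 mm across, 64 mm tall, upright and loose; origin: centre of its underside. Steel bearings inside may shift 2 mm. The full tin weighs 0.52 to 0.58 kg in all, the part-used ones 0.22 to 0.35 kg; any of the three may be the full one. Starts as the middle one.
- tin_3: closed round green tin, yellow band, steel lid, identical to the other two: 56 mm across, 64 mm tall, upright and loose; origin: centre of its underside. Steel bearings inside may shift 2 mm. The full tin weighs 0.52 to 0.58 kg in all, the part-used ones 0.22 to 0.35 kg; any of the three may be the full one. Starts as the rightmost (smallest y), nearest the tray.
- tray: open rectangular blue steel parts tray lying on the cart to the right of the tins, 140 mm (its x) by 240 mm (its y) outside, walls 22 mm high and 4 mm thick, floor 4 mm thick; origin: centre of its underside, z up. Loose, 0.7 kg.
- bb_tool: chrome bottom bracket spanner lying flat, a notched ring of 58 mm with a flat handle, 200 mm long in all, 12 mm thick, ring towards its +x; origin: under its middle. Bystander.
- saddle_cover: orange moulded saddle cover shell lying like a saddle, 280 mm long (its x, nose to -x), 150 mm wide, 57 mm high; origin: under its middle. Bystander.
- bell: steel bicycle bell with a turning dial ring, 60 mm in diameter, 54 mm high, standing on its clamp; origin: centre of its underside. Bystander.
- cup: blue ceramic cup, 78 mm in diameter, 82 mm high, with an orange and a white wheel reflector standing in it up to about 125 mm; origin: centre of its underside. Bystander.
- toolbox: red plastic toolbox with black lid and carrying handle at the left side of the cart, 190 mm (its x) by 360 mm (its y), 200 mm high with the handle; its front (-x of its own) faces the middle of the cart; origin: centre of its underside. Fixed. Bystander.
- toolbox_drawer (a joint): the toolbox's sliding drawer, at the foot of its front: metres pulled out, 0 shut to 0.13; it stands up to 30 mm open at the start and is left as it is.

How it is judged:
By the outcome, as a careful person would: the job done as asked, in the order asked, and still so for the second after the job is handed in, while the arm keeps its last pose, push and grip.
It also fails if it takes over 72 s, if anything falls off the work surface, if the arm or the gripper's body presses on something with over 40 N, if the wrist force passes 120 N, or if a joint passes its speed limit or range.

## Working session

There is one attempt and no reset: what is moved stays moved. The work goes in short steps, Python scripts to look and compute and a shell command to move; the robot and the scene stay as the last step left them, time stands still between calls to the robot, and variables do not carry over. Pictures are saved under pics/ and viewed, at most 10 in all, crops included, and the job is handed in when it is done.

```bash
ls; mkdir -p pics; python3 - <<'E'
from rig import robot
import cv2,numpy as np
for n in("top","side"):
    f=robot.grab_frame(n); cv2.imwrite(f"pics/{n}0.png",f["img"][...,::-1]); np.save(f"pics/{n}0.npy",f,allow_pickle=True)
    print({k:v for k,v in f.items() if k!="img"})
print(robot.state())
E
```

```text
pics
{'fx': 508.02027027987606, 'fy': 508.02027027987606, 'cx': 289.89331802015647, 'cy': 207.8052261176034, 'origin': array([0.51088329, 0.09146773, 1.39362517]), 'rotation': array([-0.02651435,  0.02121112,  0.71120983, -0.70215928])}
{'fx': 505.3366582877906, 'fy': 505.3366582877906, 'cx': 277.3905883283206, 'cy': 208.74813096757782, 'origin': array([-0.01037945, -0.74534513,  0.75693259]), 'rotation': array([ 0.44744209, -0.14759932, -0.25419299,  0.8446277 ])}
{'t': 0.1, 'joint_positions': array([ 9.72734322e-01,  2.63464847e-01, -4.88682554e-02,  1.25942925e+00,
       -1.31401343e-05,  1.41551489e+00]), 'dq': array([-0.00163267,  0.00061562,  0.00188311,  0.00043111,  0.00014812,
       -0.00097195]), 'tau': array([ 4.15547649e-03, -6.38576889e+01,  3.85063469e+01,  9.88540531e-03,
       -5.05818559e-05,  2.06451517e-05]), 'eef_pos': array([0.2248017 , 0.47417256, 0.25288041]), 'orientation': array([ 2.19586160e-01,  9.75592991e-01, -4.51567111e-04, -1.71555855e-04]), 'contact_force': array([-0.0237012 , -0.18299128, -0.04550088]), 'moment': array([ 0.00517046, -0.02951933, -0.03656882]), 'grip_force': 0.0, 'grip_width': 0.9979029580336883}
```

View pics/top0.png

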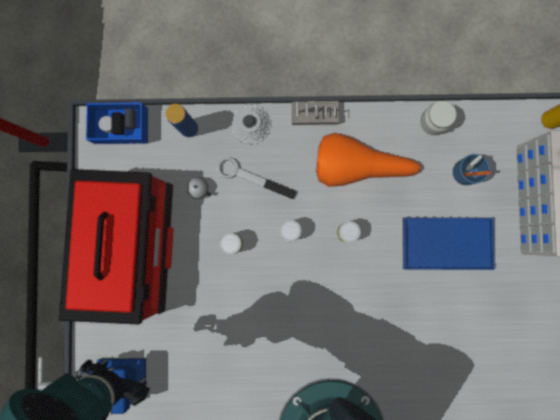

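View pics/side0.png

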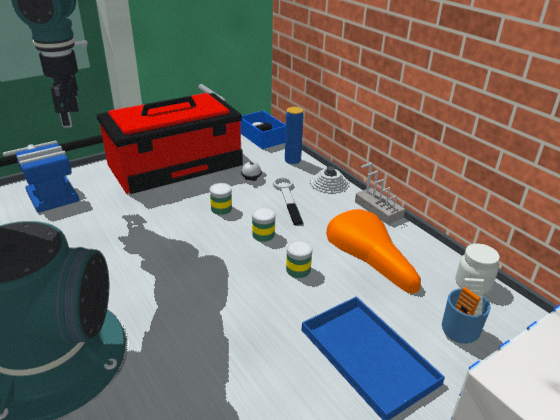

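The top view shows tin lids at about (231,243), (291,230) and (348,231), and the tray spanning (404,217)–(494,268). In the side view the tins are at (221,198), (263,224) and (299,259), all upright. The bystanders are away from the tins.

```bash
cat > h.py <<'E'
import numpy as np,cv2
from rig import robot
from scipy.spatial.transform import Rotation as R
def ray(f,px,z):
    d=R.from_quat(f["rotation"]).apply([(px[0]-f["cx"])/f["fx"],-(px[1]-f["cy"])/f["fy"],-1.])
    o=np.array(f["origin"]); return (o+d*(z-o[2])/d[2])
def proj(f,p):
    c=R.from_quat(f["rotation"]).inv().apply(np.array(p)-f["origin"])
    return np.array([f["cx"]+f["fx"]*c[0]/-c[2], f["cy"]+f["fy"]*c[1]/c[2]])
def lids(f,guesses,r=22,z=.064):
    hsv=cv2.cvtColor(f["img"],cv2.COLOR_RGB2HSV); out=[]
    for g in guesses:
        x,y=int(g[0])-r,int(g[1])-r
        w=f["img"][y:y+2*r,x:x+2*r].min(2)
        _,m=cv2.threshold(w,0,255,cv2.THRESH_BINARY+cv2.THRESH_OTSU) if r<0 else cv2.threshold(w,222,255,0)
        c=max(cv2.findContours(m,0,2)[0],key=cv2.contourArea)
        (u,v),rad=cv2.minEnclosingCircle(c); out.append((u+x,v+y,rad,cv2.contourArea(c),*ray(f,(u+x,v+y),z)))
    return out
def go(target,yaw):
    """shift(mm)/turn in tool axes to reach target with tool down, tool y at world angle yaw"""
    s=robot.state(); Q=R.from_quat(s["orientation"])
    y=np.array([np.cos(yaw),np.sin(yaw),0]); z=np.array([0,0,-1.]); x=np.cross(y,z)
    T=R.from_matrix(np.c_[x,y,z])
    print("t",s["t"],"shift",(Q.inv().apply(np.array(target)-s["eef_pos"])*1000).round(1),"turn",(Q.inv()*T).as_rotvec().round(3),"pos",s["eef_pos"].round(4))
E
python3 - <<'E'
from h import *
T=np.load("pics/top0.npy",allow_pickle=True).item();S=np.load("pics/side0.npy",allow_pickle=True).item()
for l in lids(T,[(231,243),(291,230),(348,231)]): print(np.round(l,3), "side px lid",proj(S,l[4:]).round(1),"base",proj(S,[l[4],l[5],0]).round(1))
hsv=cv2.cvtColor(T["img"],cv2.COLOR_RGB2HSV)
m=cv2.inRange(hsv,(105,120,40),(125,255,255)); m[:,:390]=0; m[:200]=0; m[:,510:]=0; m[290:]=0
c=max(cv2.findContours(m,0,2)[0],key=cv2.contourArea); b=cv2.boxPoints(cv2.minAreaRect(c))
W=[ray(T,p,.022)[:2] for p in b]; print(b.round(1),np.round(W,3),np.mean(W,0),[np.linalg.norm(W[i]-W[i-1]).round(3) for i in range(4)])
print([proj(S,[*w,.022]).round(0) for w in W])
s=robot.state();Q=R.from_quat(s["orientation"]).as_matrix();print(Q.round(3))
k=lambda a,r=20:cv2.resize(a,None,fx=5,fy=5,interpolation=0)
cv2.imwrite("pics/c.png",k(T["img"][205:275,210:370][...,::-1]))
E
```

```text
Traceback (most recent call last):
  File "h.py", line 16, in lids
    c=max(cv2.findContours(m,0,2)[0],key=cv2.contourArea)
ValueError: max() iterable argument is empty
```

```bash
sed -i 's/^        _,m=.*/        th=(np.median(w)+np.percentile(w,95))\/2; m=(w>th).astype(np.uint8)/' h.py
python3 - <<'E'
from h import *
T=np.load("pics/top0.npy",allow_pickle=True).item();S=np.load("pics/side0.npy",allow_pickle=True).item()
print(T["img"][230,280:304].min(1))
for l in lids(T,[(231,243),(291,230),(348,231)],r=16): print(np.round(l,3), "side px lid",proj(S,l[4:]).round(1),"base",proj(S,[l[4],l[5],0]).round(1))
hsv=cv2.cvtColor(T["img"],cv2.COLOR_RGB2HSV)
m=cv2.inRange(hsv,(105,120,40),(125,255,255)); m[:,:390]=0; m[:200]=0; m[:,510:]=0; m[290:]=0
c=max(cv2.findContours(m,0,2)[0],key=cv2.contourArea); b=cv2.boxPoints(cv2.minAreaRect(c))
W=[ray(T,p,.022)[:2] for p in b]; print(b.round(1),np.round(W,3),np.mean(W,0),[np.linalg.norm(W[i]-W[i-1]).round(3) for i in range(4)])
print([proj(S,[*w,.022]).round(0) for w in W])
s=robot.state();Q=R.from_quat(s["orientation"]).as_matrix();print(Q.round(3))
a=np.hstack([T["img"][200:280,210:370],S["img"][175:290,200:330][:80]])
cv2.imwrite("pics/c.png",cv2.resize(T["img"][205:275,210:370][...,::-1],None,fx=5,fy=5,interpolation=0))
E
```

```text
[168 174 182 186 188 187 188 189 187 190 189 188 186 187 188 188 187 187
 178 168 148 122  97  89]
[2.29658e+02 2.43342e+02 8.96900e+00 2.27500e+02 5.10000e-01 2.59000e-01
 6.40000e-02] side px lid [220.2 189. ] base [221.2 209.4]
[2.89825e+02 2.30340e+02 8.85000e+00 2.20000e+02 5.42000e-01 1.02000e-01
 6.40000e-02] side px lid [263.3 214.2] base [263.2 235.3]
[ 3.49132e+02  2.31588e+02  8.88800e+00  2.20500e+02  5.37000e-01
 -5.30000e-02  6.40000e-02] side px lid [299.4 248.3] base [298.1 270.4]
[[404. 218.]
 [493. 218.]
 [493. 268.]
 [404. 268.]] [[ 0.572 -0.206]
 [ 0.569 -0.446]
 [ 0.435 -0.44 ]
 [ 0.438 -0.203]] [ 0.50355996 -0.32370164] [np.float64(0.134), np.float64(0.239), np.float64(0.134), np.float64(0.238)]
[array([356., 297.]), array([445., 378.]), array([388., 413.]), array([303., 322.])]
[[-0.904  0.428 -0.001]
 [ 0.428  0.904 -0.001]
 [ 0.    -0.001 -1.   ]]
```

View pics/c.png

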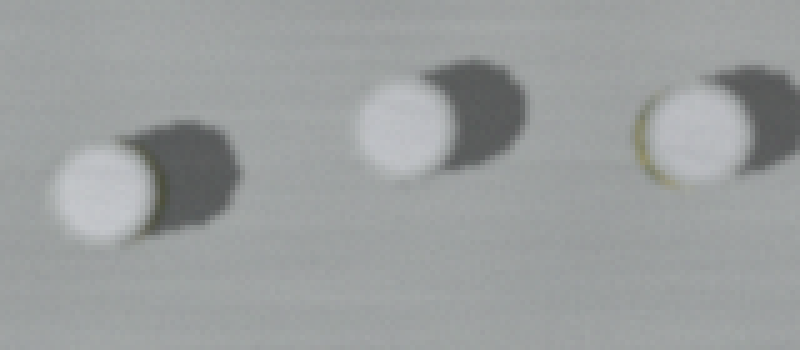

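The crop shows lid centres at about (230.7,243), (290.8,230) and (349.1,231.3), so the automatic fit was about 1 px off on the first two. The tray is about 134x238 mm at (0.504,-0.324), nearly axis-aligned, and agrees with the side view.

```bash
python3 - <<'E'
from h import *
T=np.load("pics/top0.npy",allow_pickle=True).item()
for p in [(230.7,243),(290.8,230),(349.1,231.3)]: print(ray(T,p,.064).round(4))
go([.537,-.053,.16],0)
E
```

```text
[0.5107 0.2567 0.064 ]
[0.5426 0.0992 0.064 ]
[ 0.5373 -0.053   0.064 ]
t 0.1 shift [-508.  -342.5   93.1] turn [-1.000e-03  0.000e+00  1.128e+00] pos [0.2248 0.4742 0.2529]
```

```bash
python3 -m creep '[[[-508,-342,0],[0,0,1.128],100],[[-508,-342,0],[0,0,1.128],100],[[-508,-342,0],[0,0,1.128],100],[[-508,-342,0],[0,0,1.128],100],[[-508,-342,0],[0,0,1.128],100],[[-508,-342,0],[0,0,1.128],100],[[-508,-342,93],[0,0,1.128],100],[[-508,-342,93],[0,0,1.128],100]]' 40; python3 - <<'E'
from h import *
go([.537,-.053,.16],0)
E
```

```text
t: 0.77
eef_pos: [0.3944, 0.1881, 0.2326]
orientation: [0.663, 0.749, 0.0, 0.0]
contact_force: [1.1, 1.0, 0.3]
grip_width: 0.996
grip_force: 0.0
t 0.7667 shift [-256.6  112.1   72.7] turn [ 0.001 -0.     0.122] pos [0.3944 0.1881 0.2326]
```

```bash
python3 -m creep '[[[-256,112,73],[0,0,0.122],100],[[-256,112,73],[0,0,0.122],100],[[-256,112,73],[0,0,0.122],100],[[-256,112,73],[0,0,0.122],100],[[-256,112,73],[0,0,0.122],100],[[-256,112,73],[0,0,0.122],100],[[-256,112,73],[0,0,0.122],100],[[-256,112,73],[0,0,0.122],100]]'; python3 - <<'E'
from h import *
go([.537,-.053,.12],0)
f=robot.grab_frame("top");g=robot.grab_frame("side")
cv2.imwrite("pics/a.png",cv2.resize(np.hstack([f["img"][170:290,290:450],g["img"][150:270,220:380]])[...,::-1],None,fx=2.4,fy=2.4))
E
```

```text
t: 1.43
eef_pos: [0.5396, -0.0546, 0.1572]
orientation: [0.706, 0.708, -0.001, -0.0]
contact_force: [-2.0, 0.5, -1.2]
grip_width: 1.001
grip_force: 0.0
t 1.4333 shift [ 1.6 -2.6 37.2] turn [-0.001  0.001  0.002] pos [ 0.5396 -0.0546  0.1572]
```

View pics/a.png

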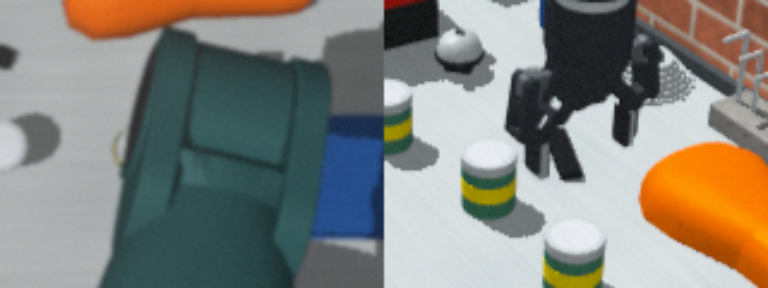

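The side crop shows the open gripper standing over tin 3, at about crop (575,245), with the fingers in line along world x. Clear to descend.

```bash
python3 -m creep '[[[2,-2,30],[0,0,0],100],[[2,-2,60],[0,0,0],100],[[2,-2,85],[0,0,0],100],[[2,-2,102],[0,0,0],100],[[2,-2,112],[0,0,0],100],[[2,-2,112],[0,0,0],100],[[2,-2,112],[0,0,0],100],[[2,-2,112],[0,0,0],100]]' 50; python3 -m creep '[[[0,0,0],[0,0,0],60],[[0,0,0],[0,0,0],50],[[0,0,0],[0,0,0],40],[[0,0,0],[0,0,0],40],[[0,0,0],[0,0,0],40],[[0,0,0],[0,0,0],40],[[0,0,0],[0,0,0],40],[[0,0,0],[0,0,0],40]]' 50
```

```text
t: 2.2
eef_pos: [0.5358, -0.0472, 0.0486]
orientation: [0.705, 0.709, 0.0, 0.001]
contact_force: [0.1, -0.4, 0.6]
grip_width: 0.997
grip_force: 0.0
t: 2.87
eef_pos: [0.5358, -0.0477, 0.0485]
orientation: [0.705, 0.709, 0.0, 0.001]
contact_force: [-1.0, 1.7, 10.3]
grip_width: 0.639
grip_force: 50.6
```

```bash
python3 -m creep '[[[0,0,-10],[0,0,0],40],[[0,0,-25],[0,0,0],40],[[0,0,-45],[0,0,0],40],[[0,0,-60],[0,0,0],40],[[0,0,-70],[0,0,0],40],[[0,0,-70],[0,0,0],40],[[0,0,-70],[0,0,0],40],[[0,0,-70],[0,0,0],40]]'; python3 -m creep '[[[0,0,0],[0,0,0],40],[[0,0,0],[0,0,0],40]]';python3 -m creep '[[[0,0,0],[0,0,0],40],[[0,0,0],[0,0,0],40],[[0,0,0],[0,0,0],40]]';python3 -m creep '[[[0,0,0],[0,0,0],40],[[0,0,0],[0,0,0],40],[[0,0,0],[0,0,0],40]]'
```

```text
t: 3.53
eef_pos: [0.5349, -0.0476, 0.1167]
orientation: [0.705, 0.709, -0.0, -0.001]
contact_force: [-0.7, -0.9, -5.1]
grip_width: 0.639
grip_force: 54.4
t: 3.7
eef_pos: [0.535, -0.0476, 0.1168]
orientation: [0.705, 0.709, -0.0, -0.001]
contact_force: [0.6, -1.3, -5.7]
grip_width: 0.637
grip_force: 54.4
t: 3.95
eef_pos: [0.5354, -0.0477, 0.1174]
orientation: [0.705, 0.709, -0.0, -0.0]
contact_force: [0.4, 0.2, -6.2]
grip_width: 0.641
grip_force: 54.4
t: 4.2
eef_pos: [0.5355, -0.0477, 0.1176]
orientation: [0.705, 0.709, 0.0, 0.0]
contact_force: [-0.6, 0.2, -5.5]
grip_width: 0.644
grip_force: 54.4
```

Tin 3 weighs about 5.7 N, which puts it in the full range. I'll set it back in its spot and heft tin 2 to compare.

```bash
python3 -m creep '[[[0,0,20],[0,0,0],40],[[0,0,40],[0,0,0],40],[[0,0,55],[0,0,0],40],[[0,0,62],[0,0,0],40],[[0,0,66],[0,0,0],40],[[0,0,69],[0,0,0],40],[[0,0,69],[0,0,0],40],[[0,0,69],[0,0,0],40]]';  python3 -m creep '[[[0,0,0],[0,0,0],68],[[0,0,0],[0,0,0],75],[[0,0,0],[0,0,0],100],[[0,0,0],[0,0,0],100],[[0,0,0],[0,0,0],100],[[0,0,-20],[0,0,0],100],[[0,0,-60],[0,0,0],100],[[0,0,-100],[0,0,0],100]]'; python3 - <<'E'
from h import *
go([.5426,.0992,.15],0)
E
```

```text
t: 4.87
eef_pos: [0.5359, -0.0478, 0.0492]
orientation: [0.705, 0.709, 0.0, 0.0]
contact_force: [0.8, 0.1, -5.5]
grip_width: 0.639
grip_force: 56.4
t: 5.53
eef_pos: [0.5345, -0.0475, 0.1492]
orientation: [0.705, 0.709, -0.001, -0.001]
contact_force: [1.4, -0.8, 0.3]
grip_width: 1.001
grip_force: 0.0
t 5.5333 shift [146.6   9.   -0.7] turn [-0.003 -0.001  0.006] pos [ 0.5345 -0.0475  0.1492]
```

```bash
python3 -m creep '[[[40,2,0],[0,0,0],100],[[80,4,0],[0,0,0],100],[[115,7,0],[0,0,0],100],[[138,8,0],[0,0,0],100],[[147,8,0],[0,0,0],100],[[147,8,0],[0,0,0],100],[[147,8,0],[0,0,0],100],[[147,8,0],[0,0,0],100]]';  python3 - <<'E'
from h import *
go([.5426,.0992,.045],0)
E
```

```text
t: 6.2
eef_pos: [0.5426, 0.0983, 0.1485]
orientation: [0.705, 0.709, -0.0, 0.0]
contact_force: [0.4, -0.2, -0.1]
grip_width: 1.001
grip_force: 0.0
t 6.2 shift [  0.9   0.  103.5] turn [-0.     0.     0.005] pos [0.5426 0.0983 0.1485]
```

```bash
python3 -m creep '[[[1,0,30],[0,0,0],100],[[1,0,60],[0,0,0],100],[[1,0,80],[0,0,0],100],[[1,0,93],[0,0,0],100],[[1,0,102],[0,0,0],100],[[1,0,102],[0,0,0],100],[[1,0,102],[0,0,0],100],[[1,0,102],[0,0,0],80]]' 50; python3 -m creep '[[[0,0,0],[0,0,0],60],[[0,0,0],[0,0,0],50],[[0,0,0],[0,0,0],40],[[0,0,0],[0,0,0],40],[[0,0,0],[0,0,0],40],[[0,0,0],[0,0,0],40],[[0,0,0],[0,0,0],40],[[0,0,0],[0,0,0],40]]' 50;  python3 -m creep '[[[0,0,-10],[0,0,0],40],[[0,0,-25],[0,0,0],40],[[0,0,-45],[0,0,0],40],[[0,0,-70],[0,0,0],40],[[0,0,-90],[0,0,0],40],[[0,0,-95],[0,0,0],40],[[0,0,-95],[0,0,0],40],[[0,0,-95],[0,0,0],40]]'; python3 -m creep '[[[0,0,0],[0,0,0],40],[[0,0,0],[0,0,0],40]]';python3 -m creep '[[[0,0,0],[0,0,0],40],[[0,0,0],[0,0,0],40],[[0,0,0],[0,0,0],40]]';  python3 - <<'E'
from h import *
go([.5035,-.264,.145],0)
E
```

```text
t: 6.87
eef_pos: [0.5432, 0.1, 0.0475]
orientation: [0.705, 0.709, 0.0, 0.0]
contact_force: [0.7, 1.1, 0.5]
grip_width: 0.88
grip_force: 0.0
t: 7.53
eef_pos: [0.543, 0.1003, 0.0476]
orientation: [0.705, 0.709, 0.0, 0.001]
contact_force: [-3.2, -0.1, 9.1]
grip_width: 0.641
grip_force: 51.7
t: 8.2
eef_pos: [0.5423, 0.1004, 0.1411]
orientation: [0.705, 0.709, -0.0, -0.0]
contact_force: [-0.7, -0.1, -2.8]
grip_width: 0.638
grip_force: 53.6
t: 8.37
eef_pos: [0.5419, 0.1003, 0.1404]
orientation: [0.705, 0.709, -0.001, -0.001]
contact_force: [0.6, -0.6, -2.5]
grip_width: 0.637
grip_force: 53.6
t: 8.62
eef_pos: [0.5424, 0.1004, 0.1412]
orientation: [0.705, 0.709, -0.0, -0.0]
contact_force: [-0.5, 0.5, -1.6]
grip_width: 0.636
grip_force: 53.6
t 8.6167 shift [-364.1  -41.1   -3.8] turn [-0.001  0.     0.006] pos [0.5424 0.1004 0.1412]
```

Tin 2 is light, about 2.4 N. I'll carry it to the far half of the tray.

```bash
python3 -m creep '[[[-10,0,-20],[0,0,0],40],[[-35,-3,-40],[0,0,0],40],[[-65,-5,-45],[0,0,0],40],[[-97,-8,-45],[0,0,0],40],[[-130,-10,-45],[0,0,0],40],[[-163,-13,-45],[0,0,0],40],[[-196,-16,-45],[0,0,0],40],[[-230,-19,-45],[0,0,0],40]]'; python3 -m creep '[[[-33,-3,0],[0,0,0],40],[[-66,-6,0],[0,0,0],40],[[-99,-9,0],[0,0,0],40],[[-132,-12,0],[0,0,0],40],[[-165,-15,0],[0,0,0],40],[[-198,-18,0],[0,0,0],40],[[-225,-20,0],[0,0,0],40],[[-242,-20,0],[0,0,0],40]]'; python3 -m creep '[[[-3,0,0],[0,0,0],40],[[-3,0,0],[0,0,0],40],[[-3,0,0],[0,0,0],40]]'; python3 - <<'E'
from h import *
go([.5035,-.380,.052],0)
E
```

```text
t: 9.28
eef_pos: [0.5245, -0.1312, 0.1866]
orientation: [0.705, 0.709, 0.0, 0.0]
contact_force: [0.6, 1.0, -2.0]
grip_width: 0.639
grip_force: 54.1
t: 9.95
eef_pos: [0.5057, -0.3746, 0.1862]
orientation: [0.706, 0.709, -0.0, 0.0]
contact_force: [0.2, 0.1, -2.8]
grip_width: 0.634
grip_force: 54.0
t: 10.2
eef_pos: [0.5063, -0.3742, 0.1863]
orientation: [0.705, 0.709, 0.0, -0.0]
contact_force: [0.6, -0.0, -2.7]
grip_width: 0.639
grip_force: 54.0
t 10.2 shift [ -5.8  -2.8 134.3] turn [-0.    -0.001  0.006] pos [ 0.5063 -0.3742  0.1863]
```

```bash
python3 -m creep '[[[-3,-2,25],[0,0,0],40],[[-6,-2,60],[0,0,0],40],[[-6,-2,90],[0,0,0],40],[[-6,-2,112],[0,0,0],40],[[-6,-2,122],[0,0,0],40],[[-6,-2,128],[0,0,0],40],[[-6,-2,131],[0,0,0],40],[[-6,-2,131],[0,0,0],40]]'; python3 -m creep '[[[0,0,1.5],[0,0,0],40],[[0,0,2.5],[0,0,0],40],[[0,0,2.5],[0,0,0],40]]'; python3 - <<'E'
from h import *
go([.5035,-.380,.0515],0)
f=robot.grab_frame("side")
cv2.imwrite("pics/b.png",cv2.resize(f["img"][230:420,240:500][...,::-1],None,fx=3,fy=3))
E
```

```text
t: 10.87
eef_pos: [0.5049, -0.3808, 0.0563]
orientation: [0.705, 0.709, 0.0, 0.0]
contact_force: [-0.7, 0.9, -3.2]
grip_width: 0.636
grip_force: 54.2
t: 11.12
eef_pos: [0.5047, -0.3811, 0.0537]
orientation: [0.705, 0.709, 0.0, 0.001]
contact_force: [0.3, -0.2, -3.7]
grip_width: 0.638
grip_force: 54.3
t 11.1167 shift [ 1.1 -1.2  2.2] turn [0.001 0.001 0.006] pos [ 0.5047 -0.3811  0.0537]
```

View pics/b.png

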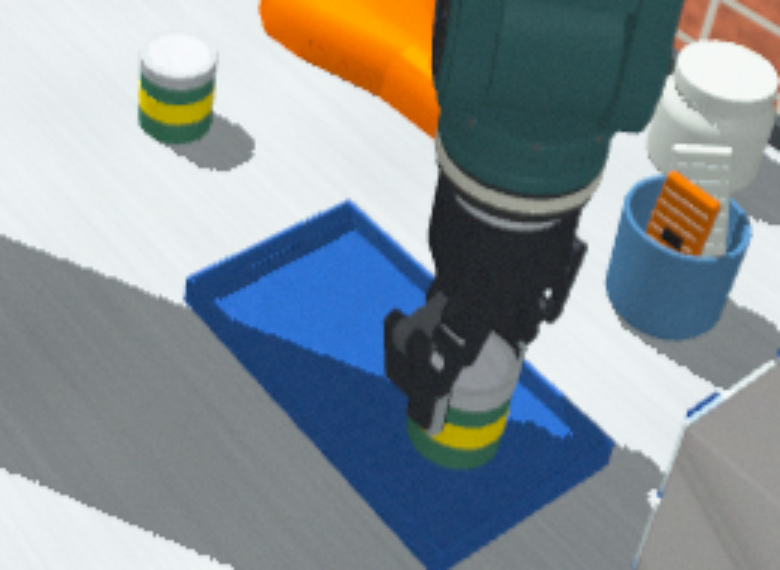

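The picture shows tin 2 upright in the gripper at about (460,420), well inside the tray walls. The cup is clear, and tin 3 is upright at (177,90).

```bash
python3 -m creep '[[[0,0,1],[0,0,0],40],[[0,0,1.5],[0,0,0],40],[[0,0,1.5],[0,0,0],40]]'; python3 -m creep '[[[0,0,0.7],[0,0,0],40],[[0,0,0.7],[0,0,0],40],[[0,0,0.7],[0,0,0],40]]'
```

```text
t: 11.42
eef_pos: [0.5045, -0.381, 0.0517]
orientation: [0.705, 0.709, -0.0, 0.0]
contact_force: [-0.9, 0.2, -0.3]
grip_width: 0.636
grip_force: 54.5
t: 11.67
eef_pos: [0.5045, -0.381, 0.0517]
orientation: [0.705, 0.709, -0.0, 0.0]
contact_force: [-4.1, 2.6, 9.6]
grip_width: 0.64
grip_force: 55.4
```

```bash
python3 -m creep '[[[0,0,0],[0,0,0],68],[[0,0,0],[0,0,0],75],[[0,0,0],[0,0,0],95],[[0,0,0],[0,0,0],95],[[0,0,0],[0,0,0],95],[[0,0,-20],[0,0,0],95],[[0,0,-60],[0,0,0],100],[[0,0,-100],[0,0,0],100]]'; python3 -m creep '[[[640,6,0],[0,0,0],100],[[640,6,0],[0,0,0],100],[[640,6,0],[0,0,0],100],[[640,6,0],[0,0,0],100],[[640,6,0],[0,0,0],100],[[640,6,0],[0,0,0],100],[[640,6,0],[0,0,0],100],[[640,6,0],[0,0,0],100]]';  python3 - <<'E'
from h import *
go([.5107,.2567,.15],0)
E
```

```text
t: 12.33
eef_pos: [0.5037, -0.3802, 0.1511]
orientation: [0.705, 0.709, -0.0, -0.001]
contact_force: [1.3, -0.9, 0.4]
grip_width: 1.001
grip_force: 0.0
t: 13.0
eef_pos: [0.5052, -0.0457, 0.151]
orientation: [0.705, 0.709, 0.0, 0.0]
contact_force: [0.2, 0.4, 0.4]
grip_width: 1.004
grip_force: 0.0
t 13.0 shift [302.3   7.2   1. ] turn [0.    0.    0.006] pos [ 0.5052 -0.0457  0.151 ]
```

```bash
python3 -m creep '[[[302,5,0],[0,0,0],100],[[302,5,0],[0,0,0],100],[[302,5,0],[0,0,0],100],[[302,5,0],[0,0,0],100],[[302,5,0],[0,0,0],100],[[302,5,0],[0,0,0],100],[[302,5,0],[0,0,0],100],[[302,5,0],[0,0,0],100]]';  python3 - <<'E'
from h import *
go([.5107,.2567,.045],0)
f=robot.grab_frame("top");g=robot.grab_frame("side")
cv2.imwrite("pics/d.png",cv2.resize(np.hstack([f["img"][200:290,340:520],g["img"][120:210,150:330]])[...,::-1],None,fx=2.2,fy=2.2))
E
```

```text
t: 13.67
eef_pos: [0.5083, 0.2594, 0.1508]
orientation: [0.704, 0.71, 0.001, -0.0]
contact_force: [-0.2, -0.1, -0.9]
grip_width: 0.998
grip_force: 0.0
t 13.6667 shift [ -2.8   2.4 105.8] turn [ 0.    -0.001  0.01 ] pos [0.5083 0.2594 0.1508]
```

View pics/d.png

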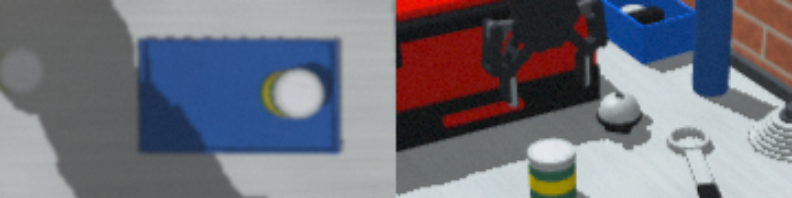

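The top crop shows tin 2 upright in the right half of the tray, at about (298,93). The side crop shows the gripper over tin 1, with the bell and toolbox clear.

```bash
python3 -m creep '[[[-2,2,30],[0,0,0],100],[[-2,2,60],[0,0,0],100],[[-2,2,80],[0,0,0],100],[[-2,2,95],[0,0,0],100],[[-2,2,104],[0,0,0],100],[[-2,2,104],[0,0,0],100],[[-2,2,104],[0,0,0],100],[[-2,2,104],[0,0,0],80]]' 50; python3 -m creep '[[[0,0,0],[0,0,0],60],[[0,0,0],[0,0,0],50],[[0,0,0],[0,0,0],40],[[0,0,0],[0,0,0],40],[[0,0,0],[0,0,0],40],[[0,0,0],[0,0,0],40],[[0,0,0],[0,0,0],40],[[0,0,0],[0,0,0],40]]' 50;  python3 -m creep '[[[0,0,-10],[0,0,0],40],[[0,0,-25],[0,0,0],40],[[0,0,-45],[0,0,0],40],[[0,0,-75],[0,0,0],40],[[0,0,-105],[0,0,0],40],[[0,0,-130],[0,0,0],40],[[0,0,-140],[0,0,0],40],[[0,0,-140],[0,0,0],40]]'; python3 -m creep '[[[0,0,0],[0,0,0],40],[[0,0,0],[0,0,0],40]]';python3 -m creep '[[[0,0,0],[0,0,0],40],[[0,0,0],[0,0,0],40],[[0,0,0],[0,0,0],40]]';  python3 - <<'E'
from h import *
go([.5035,-.268,.185],0)
E
```

```text
t: 14.43
eef_pos: [0.5114, 0.2523, 0.0479]
orientation: [0.705, 0.709, 0.001, 0.0]
contact_force: [-0.2, 0.5, 0.2]
grip_width: 0.886
grip_force: 0.0
t: 15.1
eef_pos: [0.5113, 0.2526, 0.0482]
orientation: [0.705, 0.709, 0.001, 0.001]
contact_force: [-2.2, -1.3, 10.5]
grip_width: 0.64
grip_force: 51.0
t: 15.77
eef_pos: [0.5117, 0.2529, 0.1901]
orientation: [0.705, 0.709, 0.002, 0.001]
contact_force: [0.3, -1.1, -4.2]
grip_width: 0.643
grip_force: 53.5
t: 15.93
eef_pos: [0.5102, 0.2523, 0.186]
orientation: [0.705, 0.709, -0.001, -0.0]
contact_force: [-1.0, 0.4, -3.5]
grip_width: 0.645
grip_force: 53.4
t: 16.18
eef_pos: [0.5105, 0.2524, 0.1862]
orientation: [0.705, 0.709, -0.001, -0.0]
contact_force: [-0.2, -0.1, -3.2]
grip_width: 0.643
grip_force: 53.4
t 16.1833 shift [-520.4  -10.1    1.4] turn [-0.001  0.     0.006] pos [0.5105 0.2524 0.1862]
```

Tin 1 reads about 3.3 N, so it's light and tin 3 (5.7 N) is the full one. I'll carry tin 1 to the near half of the tray.

```bash
python3 -m creep '[[[-12,0,0],[0,0,0],40],[[-36,-1,0],[0,0,0],40],[[-69,-1,0],[0,0,0],40],[[-102,-2,0],[0,0,0],40],[[-135,-2,0],[0,0,0],40],[[-168,-3,0],[0,0,0],40],[[-201,-4,0],[0,0,0],40],[[-234,-5,0],[0,0,0],40]]'; python3 -m creep '[[[-33,0,0],[0,0,0],40],[[-66,-1,0],[0,0,0],40],[[-99,-2,0],[0,0,0],40],[[-132,-2,0],[0,0,0],40],[[-165,-3,0],[0,0,0],40],[[-198,-4,0],[0,0,0],40],[[-231,-5,0],[0,0,0],40],[[-258,-5,0],[0,0,0],40]]'; python3 -m creep '[[[-18,0,0],[0,0,0],40],[[-26,0,0],[0,0,0],40],[[-26,0,0],[0,0,0],40],[[-26,0,0],[0,0,0],40]]'; python3 - <<'E'
from h import *
go([.5035,-.268,.0520],0)
E
```

```text
t: 16.85
eef_pos: [0.5065, 0.0164, 0.1868]
orientation: [0.705, 0.709, -0.0, -0.0]
contact_force: [0.4, 0.9, -2.8]
grip_width: 0.642
grip_force: 53.4
t: 17.52
eef_pos: [0.5028, -0.2422, 0.1867]
orientation: [0.705, 0.709, -0.0, 0.0]
contact_force: [0.2, 0.5, -2.5]
grip_width: 0.641
grip_force: 53.3
t: 17.85
eef_pos: [0.5035, -0.2653, 0.1866]
orientation: [0.705, 0.709, 0.0, -0.0]
contact_force: [0.9, 1.0, -3.2]
grip_width: 0.641
grip_force: 53.4
t 17.85 shift [-2.800e+00  1.000e-01  1.346e+02] turn [-0.    -0.001  0.006] pos [ 0.5035 -0.2653  0.1866]
```

```bash
python3 -m creep '[[[-2,0,25],[0,0,0],40],[[-2,0,60],[0,0,0],40],[[-2,0,90],[0,0,0],40],[[-2,0,112],[0,0,0],40],[[-2,0,122],[0,0,0],40],[[-2,0,128],[0,0,0],40],[[-2,0,131],[0,0,0],40],[[-2,0,131],[0,0,0],40]]'; python3 -m creep '[[[0,0,1.5],[0,0,0],40],[[0,0,2.5],[0,0,0],40],[[0,0,2.5],[0,0,0],40]]'; python3 -m creep '[[[0,0,0.5],[0,0,0],40],[[0,0,1],[0,0,0],40],[[0,0,1],[0,0,0],40]]'
```

```text
t: 18.52
eef_pos: [0.5043, -0.2674, 0.0565]
orientation: [0.705, 0.709, 0.0, 0.0]
contact_force: [0.1, 0.1, -2.1]
grip_width: 0.642
grip_force: 54.5
t: 18.77
eef_pos: [0.5042, -0.2677, 0.0539]
orientation: [0.705, 0.709, 0.0, 0.001]
contact_force: [-0.4, 0.2, -3.4]
grip_width: 0.641
grip_force: 54.5
t: 19.02
eef_pos: [0.5039, -0.2676, 0.0525]
orientation: [0.705, 0.709, 0.0, 0.0]
contact_force: [-0.0, -0.0, -2.8]
grip_width: 0.644
grip_force: 54.5
```

```bash
python3 -m creep '[[[0,0,0.5],[0,0,0],40],[[0,0,0.9],[0,0,0],40],[[0,0,0.9],[0,0,0],40]]'; python3 -m creep '[[[0,0,0],[0,0,0],68],[[0,0,0],[0,0,0],75],[[0,0,0],[0,0,0],95],[[0,0,0],[0,0,0],95],[[0,0,0],[0,0,0],95],[[0,0,-20],[0,0,0],95],[[0,0,-60],[0,0,0],100],[[0,0,-100],[0,0,0],100]]'; python3 - <<'E'
from h import *
go([.536,-.0525,.15],0)
E
```

```text
t: 19.27
eef_pos: [0.5039, -0.2677, 0.0522]
orientation: [0.705, 0.709, -0.0, 0.0]
contact_force: [-4.2, 2.2, 9.8]
grip_width: 0.641
grip_force: 55.5
t: 19.93
eef_pos: [0.503, -0.267, 0.1519]
orientation: [0.705, 0.709, -0.0, -0.001]
contact_force: [1.1, -0.7, 0.3]
grip_width: 1.001
grip_force: 0.0
t 19.9333 shift [214.3  34.2   2.1] turn [-0.002 -0.002  0.006] pos [ 0.503  -0.267   0.1519]
```

```bash
python3 -m creep '[[[40,6,0],[0,0,0],100],[[80,12,0],[0,0,0],100],[[120,18,0],[0,0,0],100],[[155,25,0],[0,0,0],100],[[185,30,0],[0,0,0],100],[[206,33,0],[0,0,0],100],[[214,33,0],[0,0,0],100],[[214,33,0],[0,0,0],100]]'; python3 - <<'E'
from h import *
f=robot.grab_frame("side")
hsv=cv2.cvtColor(f["img"],cv2.COLOR_RGB2HSV); m=cv2.inRange(hsv,(22,150,100),(34,255,255))
for c in cv2.findContours(m,0,2)[0]:
    if cv2.contourArea(c)>60: print(cv2.boundingRect(c))
print("expect tin3 mid px",proj(f,[.537,-.053,.032]).round(1))
go([.536,-.0525,.045],0)
cv2.imwrite("pics/e.png",cv2.resize(f["img"][150:410,200:500][...,::-1],None,fx=2,fy=2))
E
```

```text
t: 20.6
eef_pos: [0.5355, -0.052, 0.1515]
orientation: [0.704, 0.71, -0.0, -0.0]
contact_force: [-0.7, -0.4, 0.3]
grip_width: 0.999
grip_force: 0.0
(377, 359, 32, 22)
(334, 319, 29, 18)
(286, 260, 25, 12)
expect tin3 mid px [298.8 259.5]
t 20.65 shift [  0.7   0.5 106.5] turn [-0.     0.     0.007] pos [ 0.5356 -0.0532  0.1515]
```

View pics/e.png

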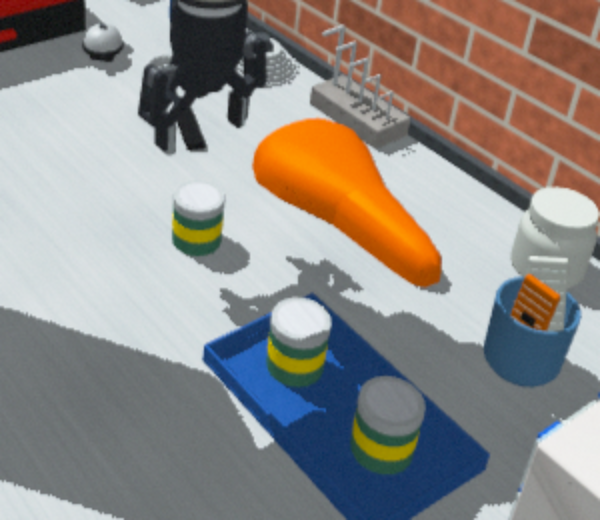

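Tins 1 and 2 stand upright inside the tray, at about (298,340) and (388,425). Tin 3 is upright at (198,218) under the gripper. Grasping the full one and lifting it with a firmer grip.

```bash
python3 -m creep '[[[1,0,30],[0,0,0],100],[[1,0,60],[0,0,0],100],[[1,0,80],[0,0,0],100],[[1,0,95],[0,0,0],100],[[1,0,104],[0,0,0],100],[[1,0,104],[0,0,0],100],[[1,0,104],[0,0,0],100],[[1,0,104],[0,0,0],80]]' 60; python3 -m creep '[[[0,0,0],[0,0,0],60],[[0,0,0],[0,0,0],50],[[0,0,0],[0,0,0],40],[[0,0,0],[0,0,0],40],[[0,0,0],[0,0,0],40],[[0,0,0],[0,0,0],40],[[0,0,0],[0,0,0],40],[[0,0,0],[0,0,0],40]]' 60;  python3 -m creep '[[[0,0,-10],[0,0,0],40],[[0,0,-30],[0,0,0],40],[[0,0,-60],[0,0,0],40],[[0,0,-90],[0,0,0],40],[[0,0,-120],[0,0,0],40],[[0,0,-150],[0,0,0],40],[[0,0,-180],[0,0,0],40],[[0,0,-200],[0,0,0],40]]'; python3 -m creep '[[[0,0,-8],[0,0,0],40],[[0,0,-10],[0,0,0],40],[[0,0,-10],[0,0,0],40],[[0,0,-10],[0,0,0],40],[[0,0,-10],[0,0,0],40],[[0,0,-10],[0,0,0],40],[[0,0,-10],[0,0,0],40]]';  python3 - <<'E'
from h import *
f=robot.grab_frame("side")
cv2.imwrite("pics/f.png",cv2.resize(f["img"][60:410,180:500][...,::-1],None,fx=1.7,fy=1.7))
E
```

```text
t: 21.32
eef_pos: [0.5362, -0.053, 0.0484]
orientation: [0.705, 0.709, 0.0, 0.001]
contact_force: [-0.2, -0.5, -0.3]
grip_width: 0.885
grip_force: 0.0
t: 21.98
eef_pos: [0.5361, -0.0526, 0.0487]
orientation: [0.705, 0.709, 0.0, 0.001]
contact_force: [-2.1, -1.1, 11.2]
grip_width: 0.637
grip_force: 62.0
t: 22.65
eef_pos: [0.5356, -0.0523, 0.2505]
orientation: [0.705, 0.709, 0.001, 0.001]
contact_force: [0.3, -0.7, -5.9]
grip_width: 0.637
grip_force: 65.5
t: 23.23
eef_pos: [0.5354, -0.0523, 0.2567]
orientation: [0.705, 0.709, -0.0, -0.001]
contact_force: [0.9, 0.1, -5.1]
grip_width: 0.642
grip_force: 65.5
```

View pics/f.png

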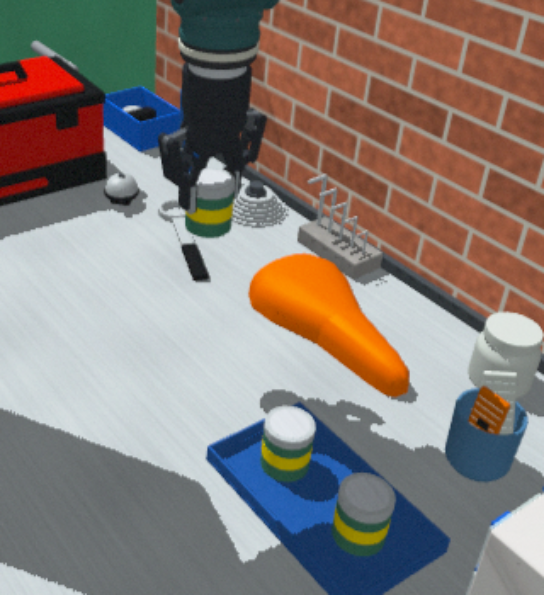

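The full tin is held upright at about (210,205), with its base at about 0.208 m. The two light tins stand upright in the tray, and nothing else has moved.

```bash
python3 -c "
from rig import robot
print(robot.hand_in())"
```

```text
the job is handed in; nothing more can be done
None
```

The job is handed in: tin_3 was the heaviest (about 5.7 N, against 3.3 N for tin_1 and 2.4 N for tin_2) and is held upright with its base about 21 cm above the cart, while tin_1 and tin_2 stand upright in the blue tray.

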